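# Snap the test gauge onto the live air outlet and hold it for a reading

### The arm

A 6-joint arm with a two-finger parallel gripper is mounted at the origin on the work surface. World frame = base frame: x ahead of the robot, y to its left, z up, the work surface at z = 0. Lengths are in m, angles in rad, forces in N, time in s.
With the tool pointing down it reaches from about 0.375 to 0.975 m from the base axis. Payload 3.8 kg.
Tool frame: the origin (TCP) lies at the very end of the fingers, on their centre line; the grasp point (between the pads) lies 19 mm behind it (bot.tcp_to_grasp is the z of the grasp point in the tool frame, in m); z points along the fingers, y is the direction in which the jaws open and shut (so a half turn about z gives the same grasp; the last joint's range is limited). The gripper opens to 85 mm and grips with 20 to 120 N. Pads are 22 mm wide; open, the fingers measure 114 mm over their backs; the gripper's body (76 mm by 85 mm) begins 54 mm behind the grasp point. The pads swing forward as they close: fully open they stand 13 mm farther back than shut.
Start: joints at [1.267, 0.264, 1.604, -0, 1.274, -0.037], TCP at [0.178, 0.651, 0.231] pointing down, gripper open.
Joint ranges: [-2.63, 2.63], [-0.94, 2.18], [0.31, 2.57], [-1.31, 4.45], [0, 2.66], [-2.55, 2.55]. Speed limits (rad/s): [2.57, 2.57, 3.14, 3.14, 3.14, 3.14].

### API

Orientations are given as a rotation vector (axis times angle).
In Python, from workcell import status, vision, job, bot gives the robot as it stands.
- The arm moves only by the tool apply_moves, never from a script. Its argument "deltas" is a list of rows, each a list of 7 numbers: the shift along the tool's x, y, z in m, then the turn, a rotation vector about the tool's x, y, z in rad, then the closure, from 0 (fully open) to 1 (shut). In form: [[x, y, z, rx, ry, rz, jaw], ...]. A call has 1 to 8 rows; each row is the pose to reach, as a shift and turn from the pose commanded when the call began, along the tool's axes at that moment; what a row does not reach only later rows make up. A row lasts 1/12 s, in which the tool goes at most 41.7 mm and 7.16 degrees, less where a joint would pass 70% of its speed; a pose out of reach is approached as far as the arm can. A call with a gripper value outside its range is refused whole. The fingers move at their own pace and stop on an object; "squeeze" is the grip in N (left out, the last holds). Time passes only in rows, so rows that repeat a pose let the fingers close. It gives the time, the measured TCP pose, the force and the opening at its end, in the units of the state.
- status.read_state(): the state, without advancing time (a new reading comes with each control period).
- vision.read_camera(name): name is "scene" or "top" or "wrist"; returns the picture (384x512x3 uint8, red, green, blue); there is no depth.
- vision.get_calibration(name): a dict with "fov_y" (degrees; the focal length in pixels is half the picture's height over the tangent of half this angle, whatever the lens; pixels are square), "cx", "cy" (the principal point, pixels), "R" (3x3) and "t" (3): a world point X has camera coordinates R X + t; the wrist camera has in their place "tool_from_camera" (4x4, takes a point from camera to tool coordinates, whose origin is the TCP and whose axes are the flange's). Camera axes: x right, y down, z forward; pixel columns grow to the right and rows downward; lengths in m; the calibration is good to about 2 mm. The wrist camera is an equidistant fisheye: a pixel r from the principal point sees the ray r / f radians off the axis. A picture is of the moment at which its call begins: read the wrist's pose just before it. get_calibration takes no time and is no camera call.
- job.finish_job(): hands the job in, once; it reports no verdict.
The state is a dict: "time": time; "q": joint angles; "joint_vel": joint speeds; "joint_torque": joint torques, N m; "tool_pos": TCP position; "tcp_rot": TCP orientation; "wrist_force": force on the tool from outside, world axes, zero at the start; "torque": the same for the moment, N m; "width": opening from 0.0 (shut) to 1.0 (fully open).
Only numpy, scipy, OpenCV 4.12 (cv2) and the standard library are available. Lean on these libraries where they do the work, as an engineer would, in place of code of your own. Each camera call takes 0.05 s, during which the arm holds its last target. There are 200 camera calls.

### The job

Check the air pressure at the live outlet of the spray-air manifold: pick the orange test gauge out of its rest, press its coupler squarely onto the tilted nipple of the outlet whose valve lever is open (green, in line with the outlet) until it snaps and its rim is fully home on the collar, and keep it pressed home against the spring. Finish while still gripping the gauge and holding it home. Do not press the nipple of the outlet that is shut (red lever, crosswise), and leave the other things on the table where they are.

Things in the scene. Friction and masses are not known exactly. Their poses are not given: they have to be found in the camera images.
- manifold: Aluminium air manifold, fixed, base plate 110 x 270 mm; origin on the table; outlets a, b at y = +85, -85 mm, leaning to its -x (robot) side, valve levers behind, up to 75 mm high. Jaws at each outlet: up to 20 mm above the face and 27 mm from its axis, noses 24 mm apart, 12 mm above the face; 6 to 8 N pushes the lip through, then they snap in behind it; left alone, the gauge rests 4 mm short of home.
- outlet_a_face (a point): Left outlet (manifold's +y end): centre of the flat steel collar face, 40 mm across, round the brass nipple. z is the nipple's axis pointing out, leaning 12 degrees from vertical to the manifold's -x side; y along the manifold. The nipple, 12 mm in diameter, tapered at the tip, stands 24 mm out of the face at rest. Two spring jaws stand to its +y and -y (see manifold).
- outlet_b_face (a point): Right outlet (manifold's -y end): centre of the flat steel collar face, 40 mm across, round the brass nipple. z is the nipple's axis pointing out, leaning 22 degrees from vertical to the manifold's -x side; y along the manifold. The nipple, 12 mm in diameter, tapered at the tip, stands 24 mm out of the face at rest. Two spring jaws stand to its +y and -y (see manifold).
- nipple_a (a joint): How far the left nipple is pushed down into its collar along its axis, m: 0 at rest (24 mm out), 0.009 when the gauge's rim sits on the collar face. Its spring pushes back with 3 N at 0 and 1 N more per mm (12 N at 0.009).
- nipple_b (a joint): How far the right nipple is pushed down into its collar along its axis, m: 0 at rest (24 mm out), 0.009 when the gauge's rim sits on the collar face. Its spring pushes back with 3 N at 0 and 1 N more per mm (12 N at 0.009).
- lever_open: Green valve lever, 60 mm long, in line with its outlet (along the manifold's x): that valve is open. It sits on the valve about 50 mm behind (+x of) the outlet that it belongs to, so the outlet nearest to it is the live one. Origin at the lever's hub. Fixed.
- lever_shut: Red valve lever, 60 mm long, crosswise (along the manifold's y): that valve is shut. It sits about 50 mm behind the outlet that it belongs to. Origin at the lever's hub. Fixed.
- gauge_grip (a point): Centre of the gauge's orange grip, a 34 x 34 mm square block 44 mm tall with a white dial on top, sides along its x and y. z points along the gauge's axis from coupler mouth to dial; the mouth lies 68 mm below this point, the dial's top 26 mm above it. The gauge weighs about 0.25 kg and stands upright, loose, in its rest.
- gauge_mouth (a point): Centre of the coupler's mouth, the lower end of the gauge, same axes as gauge_grip. The mouth's rim is a rounded lip 28 mm across outside and 6 mm thick; the bore is 16 mm in diameter and 15 mm deep; a 22 mm sleeve and an 18 mm neck join it to the grip, whose underside is 46 mm above the mouth.
- gauge: The gauge as a whole; origin and axes as gauge_mouth.
- rest: Gauge rest: fixed plate 80 x 80 x 10 mm with a ring on it (inner diameter 34 mm, outer 42 mm, top 28 mm above the table), in which the gauge's lip stands on the plate. Origin at the centre of its underside.
- paint_magenta: Magenta paint bottle, 58 mm diameter, 140 mm tall, loose, a bystander to be left where it is; origin at the centre of its underside
- paint_yellow: Yellow paint bottle, 58 mm diameter, 140 mm tall, loose, a bystander to be left where it is; origin at the centre of its underside
- paint_blue: Dark blue paint bottle, 58 mm diameter, 140 mm tall, loose, a bystander to be left where it is; origin at the centre of its underside
- cup: Aluminium mixing cup, 68 mm diameter, 75 mm tall, loose, a bystander to be left where it is; origin at the centre of its underside
- calculator: Black pocket calculator lying flat, 145 x 85 x 16 mm, loose, a bystander to be left where it is; origin at the centre of its underside
- brush: Paint brush lying flat along its x, loose, a bystander to be left where it is; origin at the centre of its underside
- screwdriver: Screwdriver lying flat along its x, loose, a bystander to be left where it is; origin at the centre of its underside
Not all that is in view belongs to the job. Of the things that look like the gauge, the smallest one is meant.

How it is judged:
By the outcome, as a careful person would: the job done as asked, in the order asked, and still so for the second after the job is handed in, while the arm keeps its last pose, push and grip.
It also fails if it takes over 40 s, if anything falls off the work surface, if the arm or the gripper's body presses on something with over 40 N, if the wrist force passes 120 N, or if a joint passes its speed limit or range.

## Working session

There is one attempt and no reset: what is moved stays moved. The work goes in short steps, Python scripts to look and compute and a tool call to move; the robot and the scene stay as the last step left them, time stands still between calls to the robot, and variables do not carry over. Pictures are saved under pics/ and viewed, about 8 in all and at most 12, crops included, and the job is handed in when it is done.

Besides the shell and the picture viewer there is one more tool, called after "Call:" as a command line: name --pt "numbers of a row" for each row, then --argument value for the rest. apply_moves: Moves the arm, as the interface text tells. Its arguments: {"type":"object","properties":{"deltas":{"type":"array","items":{"type":"array","items":{"type":"number"}}},"squeeze":{"type":"number"}},"required":["deltas"]}

```bash
mkdir -p pics; ls; python3 - <<'E'
from workcell import status, vision, job, bot
import cv2,json
print(status.read_state()); print(bot.tcp_to_grasp)
for n in ["scene","top"]:
    im=vision.read_camera(n); cv2.imwrite(f"pics/{n}0.png",im[:,:,::-1])
for n in ["scene","top","wrist"]: print(n,vision.get_calibration(n))
import numpy as np
a=cv2.imread("pics/scene0.png");b=cv2.imread("pics/top0.png")
cv2.imwrite("pics/top0x.png",cv2.resize(b,(800,600),interpolation=cv2.INTER_CUBIC))
cv2.imwrite("pics/scene0x.png",cv2.resize(a,(800,600),interpolation=cv2.INTER_CUBIC))
E
```

```text
pics
{'time': 0.0, 'q': array([ 1.26708840e+00,  2.64756156e-01,  1.60540614e+00,  3.10956419e-05,
        1.27370735e+00, -3.68747417e-02]), 'joint_vel': array([-0.00255515, -0.00023704,  0.00028578, -0.00112318,  0.0002958 ,
       -0.00017431]), 'joint_torque': array([ 2.17163150e-03, -5.15114272e+01, -3.67310071e+01,  3.03409779e-04,
        1.27075537e-02,  8.78327651e-07]), 'tool_pos': array([0.17773366, 0.65040309, 0.22994266]), 'tcp_rot': array([-0.41785698, -3.1132586 ,  0.00351659]), 'wrist_force': array([0.0388299 , 0.51474683, 0.26285657]), 'torque': array([ 0.00795836,  0.01818778, -0.00544796]), 'width': 1.000410344878033}
-0.0187
scene {'fov_y': 57.034752868791294, 'cx': 254.22461005350436, 'cy': 194.73315447214054, 'R': array([[-0.30765636,  0.95144783,  0.00972554],
       [ 0.7541296 ,  0.25005959, -0.6072551 ],
       [-0.58020351, -0.17949158, -0.79444739]]), 't': array([ 0.17762789, -0.39074439,  1.34821054])}
top {'fov_y': 43.197280399649415, 'cx': 256.4015537538482, 'cy': 186.51543088886274, 'R': array([[ 0.02222811, -0.99974914,  0.00275202],
       [-0.99684611, -0.02237315, -0.07613986],
       [ 0.07618233, -0.0010509 , -0.99709335]]), 't': array([-0.00199813,  0.59026883,  1.55110279])}
wrist {'fov_y': 65.70646984690485, 'cx': 254.04648832285602, 'cy': 191.31472285505552, 'tool_from_camera': array([[ 6.30847941e-04, -9.50761492e-01, -3.09922873e-01,
         8.03510214e-02],
       [ 9.99999390e-01,  8.80815593e-04, -6.66610984e-04,
        -8.17536261e-04],
       [ 9.06772953e-04, -3.09922263e-01,  9.50761468e-01,
        -1.42328022e-01],
       [ 0.00000000e+00,  0.00000000e+00,  0.00000000e+00,
         1.00000000e+00]])}
```

View pics/top0x.png

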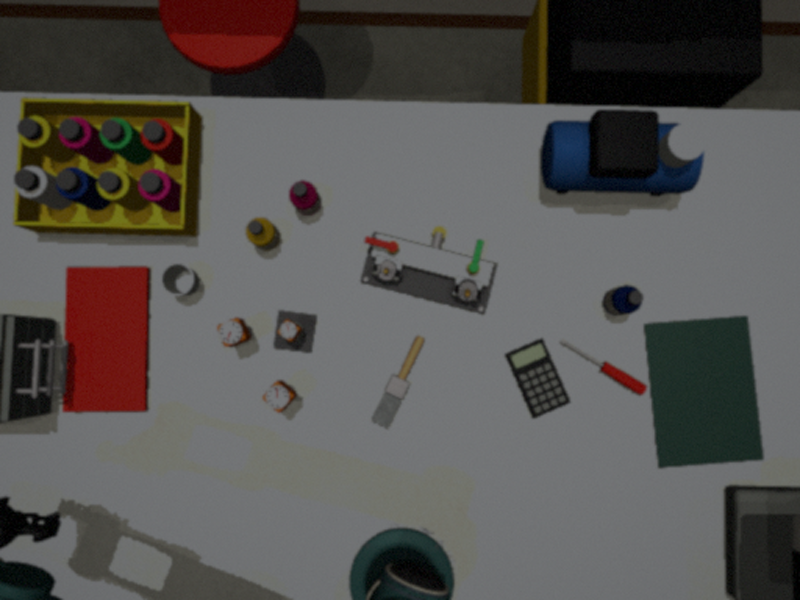

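View pics/scene0x.png

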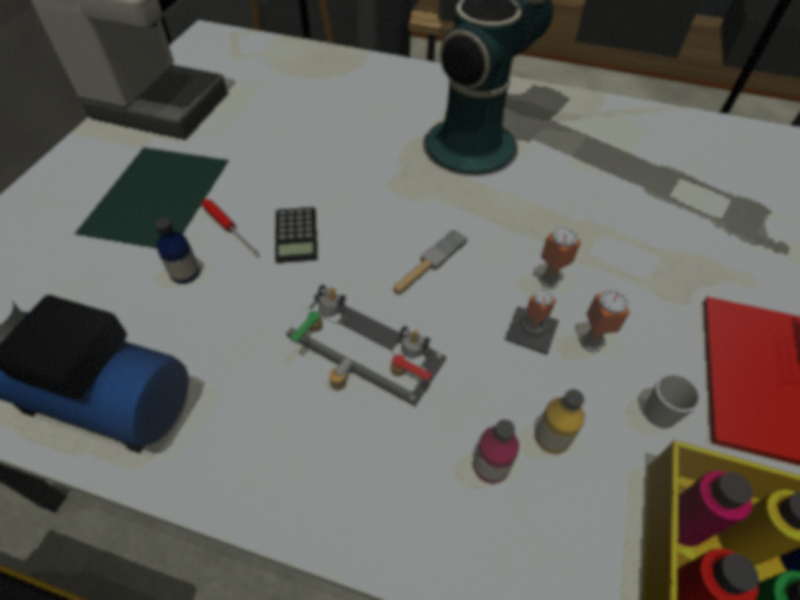

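Top view (800×600): three gauge-like things, at (290,331) in the dark rest plate, (233,333) and (280,396) both bigger. The one in the rest is smallest and is the one that fits. Green lever is at (476,255), next to the right outlet (467,291), so the live outlet is b. Red is at (383,245), next to the left outlet (386,269).

```bash
cat > h.py <<'E'
from workcell import status, vision, job, bot
import cv2, numpy as np
from scipy.spatial.transform import Rotation as R
def ray(cal,u,v,pose=None):
    """world origin, direction for native pixel"""
    f=192/np.tan(np.radians(cal["fov_y"])/2); x=(u-cal["cx"]); y=(v-cal["cy"])
    if "R" in cal:
        d=np.array([x/f,y/f,1]); Rm=np.array(cal["R"]); return -Rm.T@cal["t"], Rm.T@d/np.linalg.norm(d)
    r=np.hypot(x,y)+1e-9; th=r/f
    d=np.array([x/r*np.sin(th),y/r*np.sin(th),np.cos(th)])
    T=np.array(cal["tool_from_camera"]); Rt=R.from_rotvec(pose[1]).as_matrix()
    return Rt@T[:3,3]+pose[0], Rt@T[:3,:3]@d
def at_z(o,d,z): return o+d*(z-o[2])/d[2]
def tri(rays):
    A=0;b=0
    for o,d in rays:
        P=np.eye(3)-np.outer(d,d); A=A+P; b=b+P@o
    X=np.linalg.solve(A,b); return X,[np.linalg.norm((np.eye(3)-np.outer(d,d))@(X-o)) for o,d in rays]
def proj(cal,X,pose=None):
    f=192/np.tan(np.radians(cal["fov_y"])/2)
    if "R" in cal:
        c=np.array(cal["R"])@X+cal["t"]; return f*c[0]/c[2]+cal["cx"],f*c[1]/c[2]+cal["cy"]
    T=np.array(cal["tool_from_camera"]); Xt=R.from_rotvec(pose[1]).inv().apply(X-pose[0])
    c=T[:3,:3].T@(Xt-T[:3,3]); n=np.hypot(c[0],c[1]); th=np.arctan2(n,c[2])
    return f*th*c[0]/n+cal["cx"],f*th*c[1]/n+cal["cy"]
def pose():
    s=status.read_state(); return np.array(s["tool_pos"]),np.array(s["tcp_rot"])
def delta(target_pos,target_rot,p=None):
    """shift and rotvec in the current tool frame"""
    p=p or pose(); Rc=R.from_rotvec(p[1])
    return Rc.inv().apply(np.array(target_pos)-p[0]), (Rc.inv()*target_rot).as_rotvec()
E
python3 - <<'E'
from h import *
ct=vision.get_calibration("top"); s=1/1.5625
for n,(u,v),z in [("gauge dial",(290,330),.104),("rest",(295,331),.01),("A tip",(386,269),.06),("B tip",(467,291),.06),("green hub",(473,269),.07),("red hub",(393,247),.07),
 ("p1",(375,233),.01),("p2",(497,264),.01),("p3",(485,313),.01),("p4",(362,283),.01)]:
    print(n,at_z(*ray(ct,u*s,v*s),z).round(4))
print(R.from_rotvec(pose()[1]).as_matrix().round(3))
E
```

```text
gauge dial [0.5033 0.2264 0.104 ]
rest [0.5035 0.2294 0.01  ]
A tip [0.6323 0.0419 0.06  ]
B tip [ 0.5912 -0.1233  0.06  ]
green hub [ 0.6352 -0.1338  0.07  ]
red hub [0.6763 0.0287 0.07  ]
p1 [0.7133 0.0679 0.01  ]
p2 [ 0.6534 -0.1899  0.01  ]
p3 [ 0.5499 -0.1661  0.01  ]
p4 [0.607  0.0925 0.01  ]
[[-0.965  0.264 -0.001]
 [ 0.264  0.965 -0.002]
 [ 0.    -0.002 -1.   ]]
```

Call:
apply_moves --pt "-0.05 -0.04 0 0 0 0.12 0" --pt "-0.1 -0.08 0 0 0 0.24 0" --pt "-0.13 -0.1 0 0 0 0.34 0" --pt "-0.16 -0.125 0 0 0 0.44 0" --pt "-0.19 -0.15 0 0 0 0.52 0" --pt "-0.22 -0.17 0 0 0 0.6 0" --pt "-0.25 -0.195 0 0 0 0.68 0" --pt "-0.28 -0.215 0 0 0 0.76 0"

```text
time: 0.77
tool_pos: [0.3792, 0.3832, 0.2309]
tcp_rot: [-1.548, -2.734, 0.001]
wrist_force: [0.9, 1.0, -0.8]
width: 0.998
```

```bash
python3 - <<'E'
from h import *
p=pose();print(p, status.read_state()["time"]);Rg=R.from_matrix(np.array([[-.91,-.0,0],[0,1,0],[0,0,-1]])) 
a=0.424; M=np.array([[-np.cos(a),np.sin(a)*1,0],[-np.sin(a),-np.cos(a),0],[0,0,0]])
x=np.array([-np.cos(a),-np.sin(a),0]);z=np.array([0,0,-1.]);y=np.cross(z,x)
print(R.from_rotvec(p[1]).as_matrix().round(3)); print(delta([.503,.227,.23],R.from_matrix(np.c_[x,y,z])))
E
```

```text
(array([0.37921807, 0.38316014, 0.2308594 ]), array([-1.54764926e+00, -2.73366436e+00,  1.10865836e-03])) 0.7667
[[-0.515  0.857 -0.001]
 [ 0.857  0.515 -0.   ]
 [-0.    -0.001 -1.   ]]
(array([-0.19759315,  0.02578532,  0.00086924]), array([-7.01190541e-04, -4.11662647e-04, -1.45430739e+00]))
```

Call:
apply_moves --pt "-0.04 0.005 0 0 0 0.04 0" --pt "-0.08 0.01 0 0 0 0.08 0" --pt "-0.12 0.015 0 0 0 0.08 0" --pt "-0.16 0.02 0 0 0 0.08 0" --pt "-0.19 0.025 0 0 0 0.08 0" --pt "-0.197 0.026 0 0 0 0.08 0" --pt "-0.197 0.026 0 0 0 0.08 0"

```text
time: 1.35
tool_pos: [0.5041, 0.2282, 0.2308]
tcp_rot: [-1.656, -2.669, 0.001]
wrist_force: [-0.0, -0.1, -0.2]
width: 0.997
```

```bash
python3 - <<'E'
from h import *
p=pose();print(p,status.read_state()["time"])
im=vision.read_camera("wrist"); cv2.imwrite("pics/w1.png",im[:,:,::-1])
cv2.imwrite("pics/w1x.png",cv2.resize(im[:,:,::-1],(800,600),interpolation=cv2.INTER_CUBIC))
np.savez("pics/w1.npz",p=p[0],r=p[1])
E
```

```text
(array([0.50406196, 0.22820702, 0.23076765]), array([-1.65601292e+00, -2.66933225e+00,  1.26176843e-03])) 1.35
```

View pics/w1x.png

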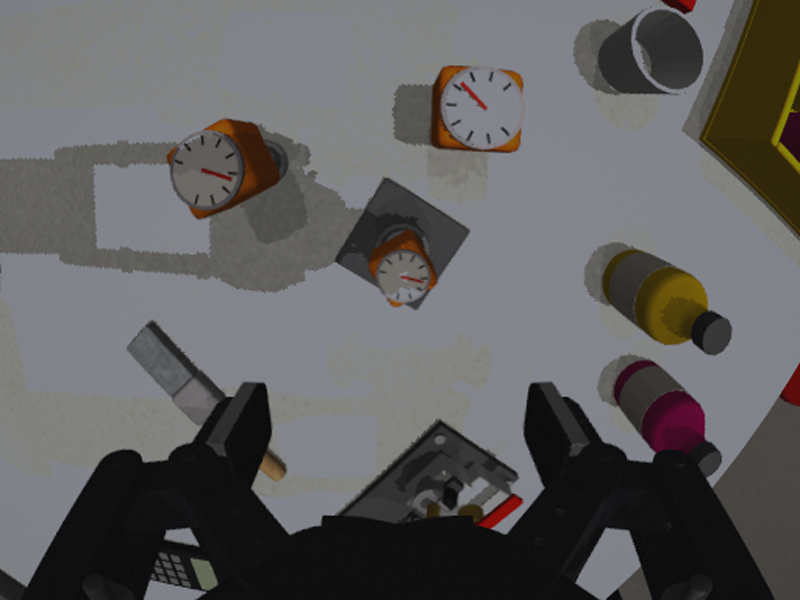

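The wrist view shows the rest gauge at (404,275), clearly smaller than those at (478,108) and (215,168). I'll take an enlarged crop to confirm it and measure its yaw.

```bash
python3 - <<'E'
from h import *
im=cv2.imread("pics/w1.png"); d=np.load("pics/w1.npz"); p=(d["p"],d["r"]); cw=vision.get_calibration("wrist")
x0,y0=205,105
c=im[y0:y0+105,x0:x0+105]; cv2.imwrite("pics/w1c.png",cv2.resize(c,(735,735)[:2] if 0 else (595,595),interpolation=cv2.INTER_CUBIC))
hsv=cv2.cvtColor(im,cv2.COLOR_BGR2HSV)
m=cv2.inRange(hsv,(3,130,40),(18,255,255)); n,l,st,ce=cv2.connectedComponentsWithStats(m)
for i in range(1,n):
    if st[i,4]>40: print("orange",st[i],ce[i].round(1))
# dial: bright low-sat inside the crop enclosed
g=cv2.inRange(hsv,(0,0,125),(180,70,255)); n,l,st,ce=cv2.connectedComponentsWithStats(g)
for i in range(1,n):
    if 100<st[i,4]<3000: print("dial",st[i],ce[i].round(1),at_z(*ray(cw,*ce[i],p),.104).round(4))
# rest corners
for uv in [(387,178),(469,232),(416,309),(335,262)]: print(at_z(*ray(cw,uv[0]*.64,uv[1]*.64,p),.01).round(4))
E
```

```text
orange [276  42  57  56 608] [290.8  75.4]
orange [321  45  13  13  58] [329.1  49.3]
orange [ 121   76   58   64 1141] [157.5 103.7]
orange [236 147  44  39 454] [256.3 161.2]
dial [294 306  18  17 143] [301.7 314.1] [0.6258 0.1074 0.104 ]
dial [106 338  21  11 130] [115.8 342.7] [ 0.4312 -0.0706  0.104 ]
dial [ 369  338   41   46 1110] [389.7 360.5] [0.8095 0.0704 0.104 ]
dial [ 93 372  38  12 309] [108.4 378.8] [ 0.4354 -0.1828  0.104 ]
[0.4694 0.2772 0.01  ]
[0.5466 0.2682 0.01  ]
[0.5382 0.1915 0.01  ]
[0.4613 0.1982 0.01  ]
```

View pics/w1c.png

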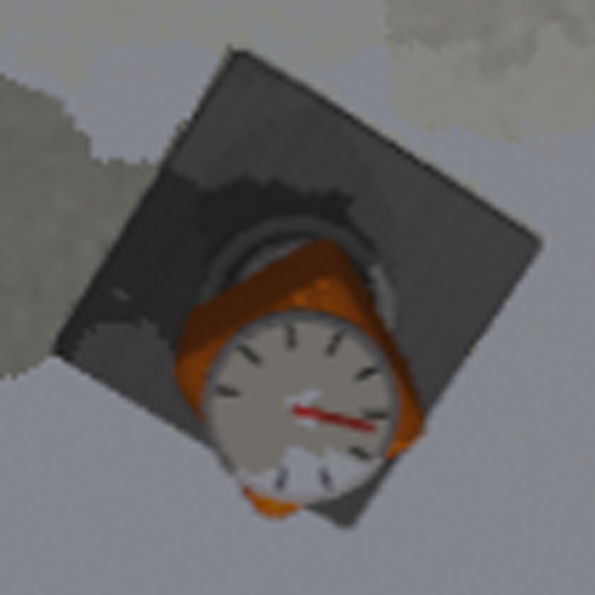

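```bash
python3 - <<'E'
from h import *
d=np.load("pics/w1.npz"); p=(d["p"],d["r"]); cw=vision.get_calibration("wrist")
f=lambda u,v,z: at_z(*ray(cw,205+u/5.667-.5+.09,105+v/5.667-.5+.09,p),z)
print("dial",f(302,406,.104))
P=[f(*q,.1) for q in [(180,365),(265,515),(423,430)]]
for q in P: print(q.round(4))
for a,b in [(0,1),(1,2)]:
    e=P[b]-P[a]; print(np.linalg.norm(e[:2]),np.degrees(np.arctan2(e[1],e[0])))
ring=f(303,305,.028);print("ring approx",ring)
ct=vision.get_calibration("top");cs=vision.get_calibration("scene")
print("tool x ang",np.degrees(np.arctan2(*R.from_rotvec(p[1]).as_matrix()[1::-1,0])))
print("top dial tri", tri([ray(ct,290/1.5625,329/1.5625),ray(cs,543/1.5625,297/1.5625),ray(cw,205+302/5.667-.4,105+406/5.667-.4,p)]))
E
```

```text
dial [0.50318978 0.23490963 0.104     ]
[0.4823 0.2313 0.1   ]
[0.5067 0.2138 0.1   ]
[0.5239 0.2393 0.1   ]
0.02998393496291171 -35.49006399312912
0.030743374524392592 56.00292389364981
ring approx [0.50355616 0.23646599 0.028     ]
tool x ang 116.37033982906
top dial tri (array([0.5043019 , 0.23182679, 0.09770328]), [np.float64(0.004539301160219946), np.float64(0.0031631553772792343), np.float64(0.0015514936154140825)])
```

Call:
apply_moves --pt "0.003 0.001 0.03 0 0 -0.12 0" --pt "0.006 0.0023 0.06 0 0 -0.24 0" --pt "0.006 0.0023 0.09 0 0 -0.36 0" --pt "0.006 0.0023 0.1 0 0 -0.48 0" --pt "0.006 0.0023 0.1 0 0 -0.5 0" --pt "0.006 0.0023 0.1 0 0 -0.5 0"

```text
time: 1.9
tool_pos: [0.5009, 0.2376, 0.1305]
tcp_rot: [-0.938, -2.996, 0.002]
wrist_force: [-0.2, -0.8, 0.2]
width: 1.0
```

```bash
python3 - <<'E'
from h import *
p=pose();print(p,status.read_state()["time"])
im=vision.read_camera("wrist")[:,:,::-1].copy(); cv2.imwrite("pics/w2.png",im)
np.savez("pics/w2.npz",p=p[0],r=p[1])
c=im[150:300,160:360]
cv2.imwrite("pics/w2x.png",cv2.resize(c,(800,600),interpolation=cv2.INTER_CUBIC))
E
```

```text
(array([0.5009052 , 0.23763486, 0.13051442]), array([-9.38148469e-01, -2.99620740e+00,  1.70050175e-03])) 1.9
```

View pics/w2x.png

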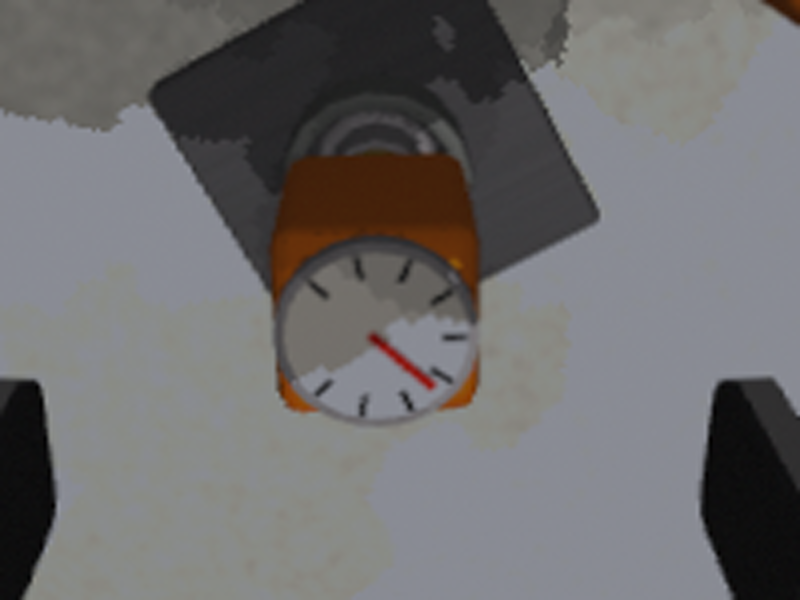

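```bash
python3 - <<'E'
from h import *
d=np.load("pics/w2.npz"); p=(d["p"],d["r"]); cw=vision.get_calibration("wrist")
X=at_z(*ray(cw,160+376/4-.4,150+330/4-.4,p),.104); print(X)
print(pose()[0]); q=pose()
print("offset tool", R.from_rotvec(q[1]).inv().apply(X-q[0]))
E
```

```text
[0.50174186 0.23527845 0.104     ]
[0.5021877  0.23787242 0.13195639]
offset tool [-0.00111341 -0.00240452  0.02795471]
```

Call:
apply_moves --pt "-0.001 -0.0015 0.025 0 0 0 0" --pt "-0.001 -0.0015 0.05 0 0 0 0" --pt "-0.001 -0.0015 0.07 0 0 0 0" --pt "-0.001 -0.0015 0.073 0 0 0 0" --pt "-0.001 -0.0015 0.073 0 0 0 0.6" --pt "-0.001 -0.0015 0.073 0 0 0 1" --pt "-0.001 -0.0015 0.073 0 0 0 1" --pt "-0.001 -0.0015 0.073 0 0 0 1" --squeeze 80

```text
time: 2.62
tool_pos: [0.5041, 0.2355, 0.0604]
tcp_rot: [0.938, 2.995, 0.004]
wrist_force: [-0.5, 0.8, 0.4]
width: 0.457
```

```bash
python3 - <<'E'
from h import *
print(status.read_state())
E
```

```text
{'time': 2.6167, 'q': array([ 3.92274052e-01,  2.07126938e-01,  2.01576709e+00,  1.51974539e-05,
        9.14888842e-01, -5.71395097e-01]), 'joint_vel': array([-0.00219018,  0.00302275,  0.00900057,  0.00063258, -0.00178716,
       -0.00219878]), 'joint_torque': array([ 3.31261510e-02, -4.19064474e+01, -3.03724909e+01,  2.28436744e-03,
       -2.49554883e-03,  6.20602179e-03]), 'tool_pos': array([0.50405296, 0.23548598, 0.06044488]), 'tcp_rot': array([0.9382349 , 2.99516101, 0.00384713]), 'wrist_force': array([-0.50865882,  0.81280145,  0.38761545]), 'torque': array([ 0.01487587,  0.0094475 , -0.04420682]), 'width': 0.45742189728872834}
```

Call:
apply_moves --pt "0 0 0 0 0 0 1" --pt "0 0 0 0 0 0 1" --pt "0 0 -0.01 0 0 0 1" --pt "0 0 -0.035 0 0 0 1" --pt "0 0 -0.07 0 0 0 1" --pt "0 0 -0.11 0 0 0 1" --pt "0 0 -0.15 0 0 0 1" --pt "0 0 -0.17 0 0 0 1"

```text
time: 3.28
tool_pos: [0.504, 0.2354, 0.234]
tcp_rot: [0.937, 2.993, 0.006]
wrist_force: [1.5, 1.1, -2.0]
width: 0.39
```

```bash
python3 - <<'E'
from h import *
s=status.read_state(); print(s["tool_pos"],s["wrist_force"],s["width"],s["torque"])
my=np.array([.226,.974,0]);my/=np.linalg.norm(my);z=np.array([0,0,-1.])
print(delta([.58,-.172,.23],R.from_matrix(np.c_[my,np.cross(z,my),z])))
E
```

```text
[0.5039983  0.23535545 0.23403313] [ 1.52912552  1.11612089 -1.99725997] 0.39035183116919736 [ 0.04924177 -0.09547574 -0.01587352]
(array([-0.29477699, -0.29124807,  0.00347516]), array([ 6.75710795e-03, -2.00239678e-04,  1.19176679e+00]))
```

Call:
apply_moves --pt "-0.02 -0.02 0 0 0 0.1 1" --pt "-0.048 -0.048 0 0 0 0.22 1" --pt "-0.076 -0.076 0 0 0 0.34 1" --pt "-0.104 -0.104 0 0 0 0.46 1" --pt "-0.132 -0.132 0 0 0 0.58 1" --pt "-0.16 -0.16 0 0 0 0.7 1" --pt "-0.188 -0.188 0 0 0 0.82 1" --pt "-0.216 -0.216 0 0 0 0.94 1"

```text
time: 3.95
tool_pos: [0.5558, -0.0677, 0.2281]
tcp_rot: [-2.201, -2.24, 0.001]
wrist_force: [1.3, -0.3, -4.7]
width: 0.388
```

```bash
python3 - <<'E'
from h import *
s=status.read_state(); print(s["tool_pos"],s["wrist_force"],s["width"],s["torque"])
my=np.array([.226,.974,0]);my/=np.linalg.norm(my);z=np.array([0,0,-1.])
print(delta([.58,-.172,.23],R.from_matrix(np.c_[my,np.cross(z,my),z])))
E
```

```text
[ 0.55576724 -0.067682    0.22810849] [ 1.29317293 -0.27020375 -4.71062464] 0.38777271204405456 [ 0.05937245 -0.07197726  0.01808749]
(array([-0.10473407,  0.02236119, -0.00194966]), array([-1.26766500e-03, -1.37133069e-04,  2.45880260e-01]))
```

Call:
apply_moves --pt "-0.03 0.006 0 0 0 0.1 1" --pt "-0.06 0.012 0 0 0 0.2 1" --pt "-0.09 0.018 0 0 0 0.245 1" --pt "-0.104 0.022 0 0 0 0.245 1" --pt "-0.104 0.022 0 0 0 0.245 1" --pt "-0.104 0.022 0 0 0 0.245 1"

```text
time: 4.45
tool_pos: [0.5806, -0.1694, 0.2277]
tcp_rot: [-2.452, -1.96, 0.001]
wrist_force: [0.0, -0.5, -3.2]
width: 0.388
```

```bash
python3 - <<'E'
from h import *
p=pose();print(p,status.read_state()["time"],status.read_state()["wrist_force"])
im=vision.read_camera("wrist")[:,:,::-1].copy(); cv2.imwrite("pics/w3.png",im)
np.savez("pics/w3.npz",p=p[0],r=p[1])
cv2.imwrite("pics/w3x.png",cv2.resize(im[20:272,90:426],(800,600),interpolation=cv2.INTER_CUBIC))
E
```

```text
(array([ 0.58056219, -0.16941997,  0.22770096]), array([-2.45218509e+00, -1.96033437e+00,  6.78617776e-04])) 4.45 [ 0.04492193 -0.50992053 -3.21129936]
```

View pics/w3x.png

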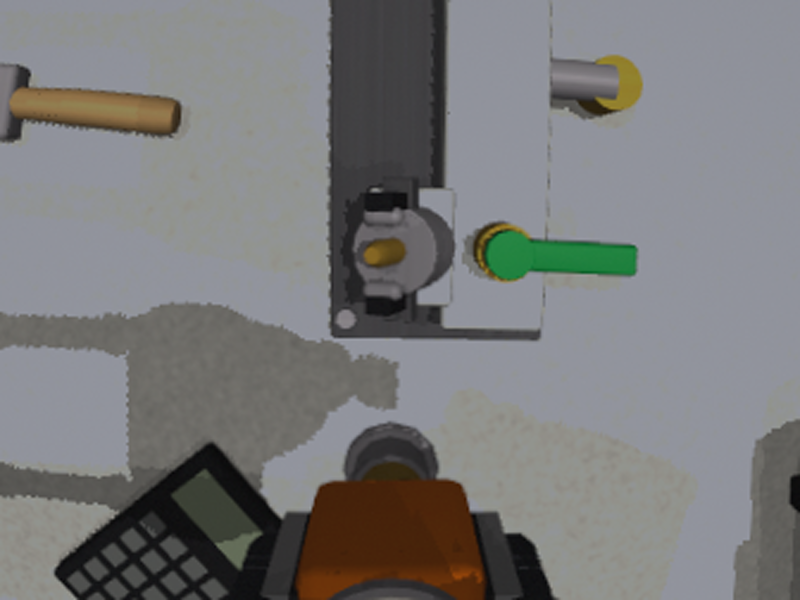

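```bash
python3 - <<'E'
from h import *
im=cv2.imread("pics/w3.png"); d=np.load("pics/w3.npz"); p=(d["p"],d["r"]); cw=vision.get_calibration("wrist")
cv2.imwrite("pics/w3c.png",cv2.resize(im[90:165,225:325],(800,600),interpolation=cv2.INTER_CUBIC))
f=lambda u,v,z: at_z(*ray(cw,90+u/2.381-.3,20+v/2.381-.3,p),z)
for z in (.006,.008,.01,.012):
    a,b=f(333,336,z),f(540,338,z); c=f(331,2,z);print(z,a.round(4),b.round(4),np.linalg.norm(a-b),np.degrees(np.arctan2(*(b-a)[1::-1])),np.degrees(np.arctan2(*(c-a)[1::-1])))
for n,(u,v) in {"hub":(508,256),"tip":(636,260)}.items(): print(n,f(u,v,.073).round(4))
E
```

```text
0.006 [ 0.5493 -0.1623  0.006 ] [ 0.6565 -0.187   0.006 ] 0.10996273855996368 -12.96662784581233 77.22705226140182
0.008 [ 0.5496 -0.1619  0.008 ] [ 0.6562 -0.1865  0.008 ] 0.10935873073331778 -12.966627845812338 77.2270522614018
0.01 [ 0.5499 -0.1615  0.01  ] [ 0.6559 -0.1859  0.01  ] 0.10875472290667176 -12.966627845812347 77.22705226140182
0.012 [ 0.5501 -0.1612  0.012 ] [ 0.6555 -0.1854  0.012 ] 0.10815071508002594 -12.96662784581233 77.22705226140182
hub [ 0.6384 -0.1317  0.073 ]
tip [ 0.6943 -0.1439  0.073 ]
```

View pics/w3c.png

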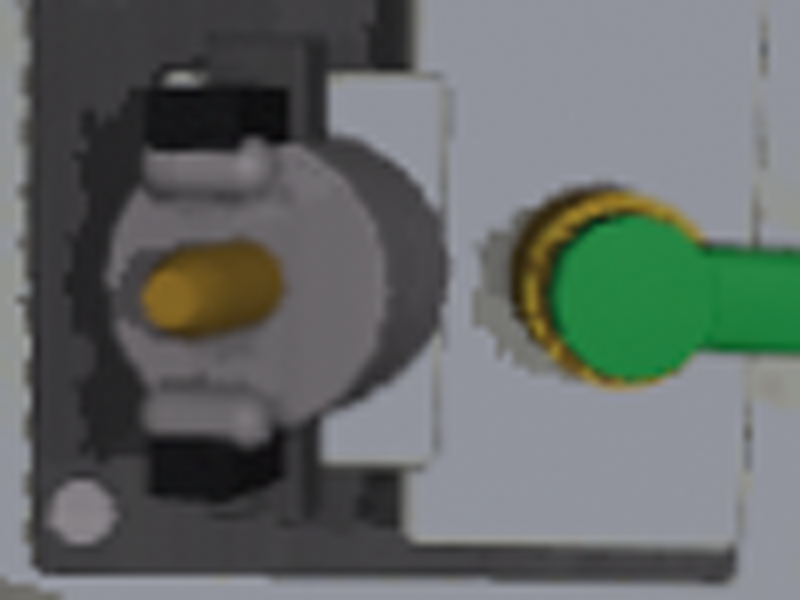

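```bash
python3 - <<'E'
from h import *
from scipy.optimize import least_squares
d=np.load("pics/w3.npz"); p=(d["p"],d["r"]); cw=vision.get_calibration("wrist")
yaw=np.radians(-12.88); mx=np.array([np.cos(yaw),np.sin(yaw),0]);my=np.array([-np.sin(yaw),np.cos(yaw),0]);ez=np.array([0,0,1.])
ax=np.cos(np.radians(22))*ez-np.sin(np.radians(22))*mx
N=lambda u,v:(225+(u+.5)/8-.5,90+(v+.5)/8-.5)
px=N(-np.sin(0)+np.cos(np.radians(22)),0)
obs={"face":N(246,282),"tip":N(172,297)}
xp=np.cos(np.radians(22))*mx+np.sin(np.radians(22))*ez
def res(F,yl=None):
    r=[]
    r+=list(np.subtract(proj(cw,F,p),obs["face"])); r+=list(np.subtract(proj(cw,F+.024*ax,p),obs["tip"]))
    # left / right extremes of the face disc
    r+=[proj(cw,F-.02*xp,p)[0]-N(107,0)[0],proj(cw,F+.02*xp,p)[0]-N(385,0)[0]]
    return r
s=least_squares(res,[.6,-.12,.04]);print(s.x,np.round(s.fun,2))
O=np.array([.6331,-.0429,0]); print("manifold coords",(s.x-O)@mx,(s.x-O)@my,s.x[2])
# constrained to y=-85
s2=least_squares(lambda q:res(O-.085*my+q[0]*mx+q[1]*ez),[0,.04]);print(s2.x,np.round(s2.fun,2),O-.085*my+s2.x[0]*mx+s2.x[1]*ez)
# gauge mouth seen vs expected (crop w3x (392,465)->)
M=p[0]+R.from_rotvec(p[1]).apply([0,0,.0504]);print("mouth proj",proj(cw,M,p),"seen lip centre approx",(90+391/2.381,20+463/2.381))
E
```

```text
[ 0.59128904 -0.1211649   0.05122443] [-0.26 -0.07 -0.02  0.07  0.16  0.12]
manifold coords -0.023312942430502893 -0.08561575741165578 0.051224427811303194
[-0.02328974  0.05581505] [-0.23 -0.25 -0.13 -0.1  -0.06  0.42] [ 0.59144891 -0.12056981  0.05581505]
mouth proj (np.float64(255.20861757906263), np.float64(212.67681469937068)) seen lip centre approx (254.2167156656867, 214.45611087778246)
```

```bash
cat >> h.py <<'E'
yaw=np.radians(-12.88); mx=np.array([np.cos(yaw),np.sin(yaw),0]);my=np.array([-np.sin(yaw),np.cos(yaw),0]);ez=np.array([0,0,1.])
ax=np.cos(np.radians(22))*ez-np.sin(np.radians(22))*mx
F=np.array([.5913,-.1211,.0525])
RT=R.from_matrix(np.c_[my,np.cross(-ax,my),-ax])
E
python3 - <<'E'
from h import *
print(pose()[0],F+ax*.125); print(delta(F+ax*.125,RT))
E
```

```text
[ 0.58050258 -0.16852174  0.22773831] [ 0.54565236 -0.11066206  0.16839798]
(array([ 0.04874894, -0.04656937,  0.05948436]), array([-0.38587811, -0.0018575 ,  0.00360163]))
```

Call:
apply_moves --pt "0.01 -0.01 0 -0.1 0 0 1" --pt "0.02 -0.025 0.005 -0.2 0 0 1" --pt "0.03 -0.04 0.02 -0.3 0 0 1" --pt "0.04 -0.0466 0.04 -0.386 0 0.0036 1" --pt "0.0487 -0.0466 0.0595 -0.386 -0.002 0.0036 1" --pt "0.0487 -0.0466 0.0595 -0.386 -0.002 0.0036 1" --pt "0.0487 -0.0466 0.0595 -0.386 -0.002 0.0036 1"

```text
time: 5.08
tool_pos: [0.5449, -0.1096, 0.1677]
tcp_rot: [2.204, 1.763, 0.341]
wrist_force: [1.2, -0.2, -2.0]
width: 0.383
```

```bash
python3 - <<'E'
from h import *
s=status.read_state();print(s["time"],s["wrist_force"],s["width"],s["q"].round(2))
im=vision.read_camera("wrist")[:,:,::-1].copy(); p=pose(); print(p,delta(F+ax*.125,RT)); cv2.imwrite("pics/w4.png",im)
np.savez("pics/w4.npz",p=p[0],r=p[1])
cv2.imwrite("pics/w4x.png",cv2.resize(im[130:265,165:345],(800,600),interpolation=cv2.INTER_CUBIC))
E
```

```text
5.0833 [ 1.23774544 -0.18581381 -1.97222201] 0.3829793411796474 [-0.25 -0.14  2.21  0.01  0.7  -0.04]
(array([ 0.54748716, -0.1108241 ,  0.17032339]), array([2.20111125, 1.75903661, 0.34386187])) (array([-0.00024444, -0.00241797,  0.00109255]), array([0.00380776, 0.00041909, 0.00253779]))
```

View pics/w4x.png

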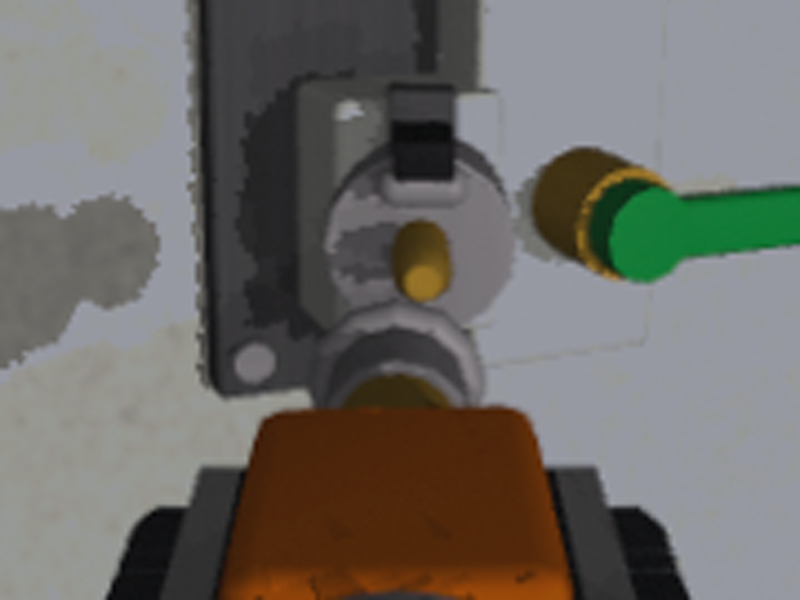

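```bash
python3 - <<'E'
from h import *
from scipy.optimize import least_squares
cw=vision.get_calibration("wrist")
N4=lambda u,v:(165+(u+.5)/4.444-.5,130+(v+.5)/4.444-.5)
N3=lambda u,v:(225+(u+.5)/8-.5,90+(v+.5)/8-.5)
d=np.load("pics/w3.npz"); p3=(d["p"],d["r"]); d=np.load("pics/w4.npz"); p4b=(d["p"],d["r"])
p4a=(np.array([.5449,-.1096,.1677]),np.array([2.204,1.763,.341]))
for nm,p4 in (("before",p4a),("after",p4b)):
  for use3 in (0,1):
    def res(X):
        r=list(np.subtract(proj(cw,X,p4),N4(420,242)))+list(np.subtract(proj(cw,X+.024*ax,p4),N4(425,283)))
        if use3: r+=list(np.subtract(proj(cw,X,p3),N3(246,282)))+list(np.subtract(proj(cw,X+.024*ax,p3),N3(172,297)))
        return r
    s=least_squares(res,F); t=R.from_rotvec(p4[1]).inv().apply(s.x-p4[0]); print(nm,use3,s.x.round(4),s.fun.round(1),"tool",t.round(4))
  T=lambda z:proj(cw,p4[0]+R.from_rotvec(p4[1]).apply([0,0,z]),p4)
  print("mouth",T(.0504),"seen lip",N4(398,390))
print([ (pose()[0]*1e3).round(1) for _ in range(3)])
E
```

```text
before 0 [ 0.5832 -0.1094  0.0846] [ 0.3 -0.  -0.3  0. ] tool [0.0087 0.0036 0.091 ]
before 1 [ 0.5917 -0.1203  0.0594] [ 0.3  0.6 -0.3 -0.4  0.  -0.2  0.   0. ] tool [-1.000e-04  4.100e-03  1.184e-01]
mouth (np.float64(255.23569931065472), np.float64(212.59649602687134)) seen lip (254.1714671467147, 217.37128712871288)
after 0 [ 0.5864 -0.1111  0.0867] [ 0.2 -0.  -0.2  0. ] tool [0.0084 0.0035 0.0918]
after 1 [ 0.5923 -0.1192  0.0687] [ 0.1  0.7 -0.4  0.1  0.4 -0.5  0.1 -0.3] tool [0.0019 0.0038 0.1114]
mouth (np.float64(255.2356993106547), np.float64(212.59649602687134)) seen lip (254.1714671467147, 217.37128712871288)
[array([ 547.5, -110.8,  170.3]), array([ 547.5, -110.8,  170.3]), array([ 547.5, -110.8,  170.3])]
```

Call:
apply_moves --pt "0 0.0045 0 0 0 0 1" --pt "0 0.0045 0 0 0 0 1" --pt "0 0.0045 0 0 0 0 1" --pt "0 0.0045 0 0 0 0 1" --pt "0 0.0045 0 0 0 0 1"

```text
time: 5.55
tool_pos: [0.5511, -0.113, 0.1711]
tcp_rot: [2.204, 1.757, 0.342]
wrist_force: [0.0, 0.4, -3.2]
width: 0.387
```

```bash
python3 - <<'E'
from h import *
p=pose(); im=vision.read_camera("wrist")[:,:,::-1].copy(); cv2.imwrite("pics/w5.png",im); np.savez("pics/w5.npz",p=p[0],r=p[1])
print(p,pose()[0],status.read_state()["wrist_force"])
E
```

```text
(array([ 0.55105511, -0.1129851 ,  0.17105662]), array([2.20426851, 1.75652839, 0.34225673])) [ 0.55072659 -0.11286744  0.17071633] [ 0.46371011 -0.37652987 -3.12387616]
```

Call:
apply_moves --pt "-0.03 0 0 0 0 0 1" --pt "-0.06 0 0 0 0 0 1" --pt "-0.08 0 0 0 0 0 1" --pt "-0.08 0 0 0 0 0 1" --pt "-0.08 0 0 0 0 0 1" --pt "-0.08 0 0 0 0 0 1" --pt "-0.08 0 0 0 0 0 1"

```text
time: 6.18
tool_pos: [0.5326, -0.1899, 0.1703]
tcp_rot: [2.204, 1.758, 0.342]
wrist_force: [-0.5, 0.3, -3.3]
width: 0.389
```

```bash
python3 - <<'E'
from h import *
p=pose(); im=vision.read_camera("wrist")[:,:,::-1].copy(); cv2.imwrite("pics/w6.png",im); np.savez("pics/w6.npz",p=p[0],r=p[1])
print(p,pose()[0])
a=cv2.imread("pics/w5.png")[140:240,215:295]; cw=vision.get_calibration("wrist")
u,v=proj(cw,F+.012*ax,p); print(u,v); v0=int(v)-50;print("v0",v0)
b=im[v0:v0+100,215:295]
k=lambda i:cv2.resize(i,(400,500),interpolation=cv2.INTER_CUBIC)
cv2.imwrite("pics/w56.png",np.hstack([k(a),k(b)]))
E
```

```text
(array([ 0.53256404, -0.18985131,  0.17034311]), array([2.20433719, 1.75828695, 0.342059  ])) [ 0.53265553 -0.18967478  0.17038011]
248.787550448069 95.74090823115777
v0 45
```

View pics/w56.png

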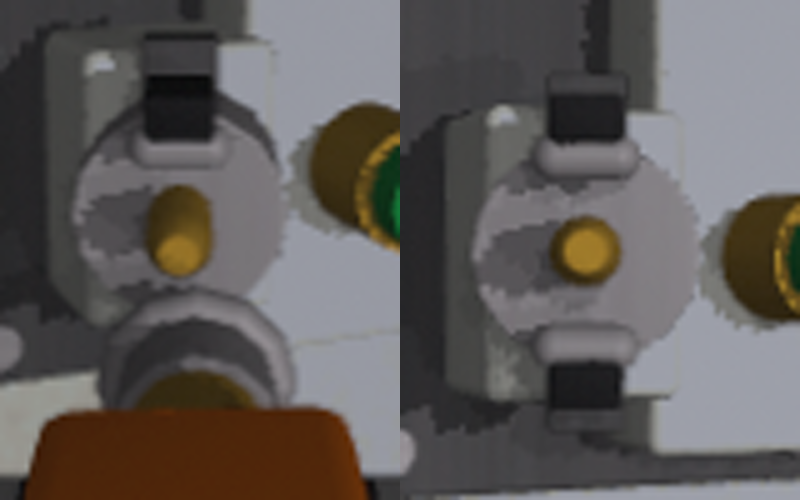

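```bash
python3 - <<'E'
from h import *
from scipy.optimize import least_squares
cw=vision.get_calibration("wrist")
N5=lambda u,v:(215+(u+.5)/5-.5,140+(v+.5)/5-.5); N6=lambda u,v:(215+(u+.5)/5-.5,45+(v+.5)/5-.5)
L=lambda n:(lambda d:(d["p"],d["r"]))(np.load(f"pics/{n}.npz")); p5,p6=L("w5"),L("w6")
xp=np.cross(my,ax); 
def res(X,t=True):
    P=lambda Y,p:np.array(proj(cw,Y,p)); tip=X+.024*ax
    r=list(P(tip,p6)-N6(184.5,250))+list(P(X,p6)-N6(185,250))
    r+=[P(X+.02*xp,p6)[0]-N6(297,0)[0],P(X-.02*xp,p6)[0]-N6(73,0)[0]]
    r+=list(P(tip,p5)-N5(180,252)) + [P(X+.02*xp,p5)[0]-N5(285,0)[0],P(X-.02*xp,p5)[0]-N5(73,0)[0]]
    return r
s=least_squares(res,F); print(s.x.round(4),s.fun.round(2))
O=np.array([.6331,-.0429,0]); print("man",(s.x-O)@mx,(s.x-O)@my)
for p in (p5,p6): print("tool",R.from_rotvec(p[1]).inv().apply(s.x-p[0]).round(4), "axis",R.from_rotvec(p[1]).inv().apply(ax).round(4))
# gauge axis: where tool-y offset of lip/grip in w5
print("gauge u",N5(196.5,0)[0],"lip v", N5(0,385)[1], proj(cw,p5[0]+R.from_rotvec(p5[1]).apply([0,0,.0504]),p5))
E
```

```text
[ 0.5921 -0.1205  0.0573] [ 0.03  0.11  0.13  0.33  0.67 -0.39 -0.47 -0.42  0.43 -0.39]
man -0.022622020095318086 -0.08479487448409113
tool [ 0.002  -0.0042  0.1211] axis [-0.0014  0.0025 -1.    ]
tool [ 0.081  -0.003   0.1207] axis [-7.0e-04  1.5e-03 -1.0e+00]
gauge u 253.9 lip v 216.6 (np.float64(255.23421089578795), np.float64(212.59534176881948))
```

Call:
apply_moves --pt "0.03 -0.001 0 0 0 0 1" --pt "0.06 -0.002 0 0 0 0 1" --pt "0.081 -0.0026 0 0 0 0 1" --pt "0.081 -0.0026 0.01 0 0 0 1" --pt "0.081 -0.0026 0.025 0 0 0 1" --pt "0.081 -0.0026 0.03 0 0 0 1" --pt "0.081 -0.0026 0.03 0 0 0 1" --pt "0.081 -0.0026 0.03 0 0 0 1"

```text
time: 6.9
tool_pos: [0.5589, -0.1134, 0.141]
tcp_rot: [2.205, 1.758, 0.341]
wrist_force: [0.1, 0.1, -2.5]
width: 0.389
```

```bash
sed -i 's/^F=.*/F=np.array([.5921,-.1205,.0573])/' h.py; python3 - <<'E'
from h import *
p=pose(); im=vision.read_camera("wrist")[:,:,::-1].copy(); cv2.imwrite("pics/w7.png",im); np.savez("pics/w7.npz",p=p[0],r=p[1])
sc=vision.read_camera("scene")[:,:,::-1].copy()
cs=vision.get_calibration("scene");u,v=proj(cs,F,None);print(u,v)
print(p,pose()[0],status.read_state()["wrist_force"])
print(R.from_rotvec(p[1]).inv().apply(F-p[0]),delta(F,RT)[1])
k=lambda i:cv2.resize(i,(400,500),interpolation=cv2.INTER_CUBIC)
cv2.imwrite("pics/w7x.png",np.hstack([k(im[130:230,215:295]),k(sc[int(v)-60:int(v)+15,int(u)-30:int(u)+30])]))
E
```

```text
211.48431374304224 191.4357272071751
(array([ 0.55890296, -0.11337036,  0.1410398 ]), array([2.20514479, 1.75843899, 0.34084258])) [ 0.55957158 -0.11386175  0.14222878] [ 0.00450445 -0.86838012 -3.27055037]
[5.49154212e-04 6.57869627e-05 9.03599671e-02] [2.67055196e-03 1.37313704e-03 5.65155303e-05]
```

View pics/w7x.png

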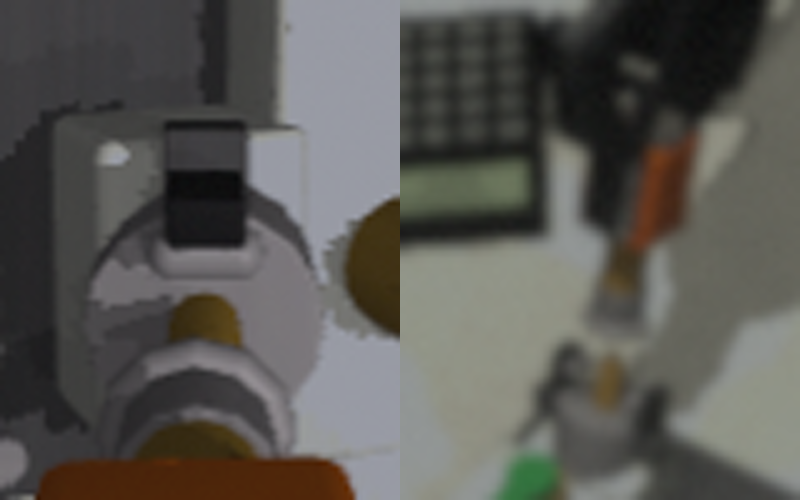

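Call:
apply_moves --pt "0.0003 0.0012 0 0 0 0 1" --pt "0.0003 0.0012 0.006 0 0 0 1" --pt "0.0003 0.0012 0.012 0 0 0 1" --pt "0.0003 0.0012 0.017 0 0 0 1" --pt "0.0003 0.0012 0.02 0 0 0 1" --pt "0.0003 0.0012 0.022 0 0 0 1" --pt "0.0003 0.0012 0.022 0 0 0 1" --pt "0.0003 0.0012 0.022 0 0 0 1"

```text
time: 7.67
tool_pos: [0.5685, -0.1154, 0.1215]
tcp_rot: [2.205, 1.758, 0.342]
wrist_force: [0.1, -0.6, -3.4]
width: 0.385
```

```bash
python3 - <<'E'
from h import *
s=status.read_state(); p=pose(); Rt=R.from_rotvec(p[1])
print(s["time"],"F tool",Rt.inv().apply(s["wrist_force"]).round(2),s["width"],"face",Rt.inv().apply(F-p[0]).round(4),s["torque"].round(3))
im=vision.read_camera("wrist")[:,:,::-1].copy(); cv2.imwrite("pics/w8.png",im)
cv2.imwrite("pics/w8x.png",cv2.resize(im[120:220,195:315],(720,600),interpolation=cv2.INTER_CUBIC))
E
```

```text
7.6667 F tool [-0.53 -1.03  3.21] 0.3845974718386091 face [ 0.0003 -0.0018  0.0686] [0.166 0.387 0.027]
```

View pics/w8x.png

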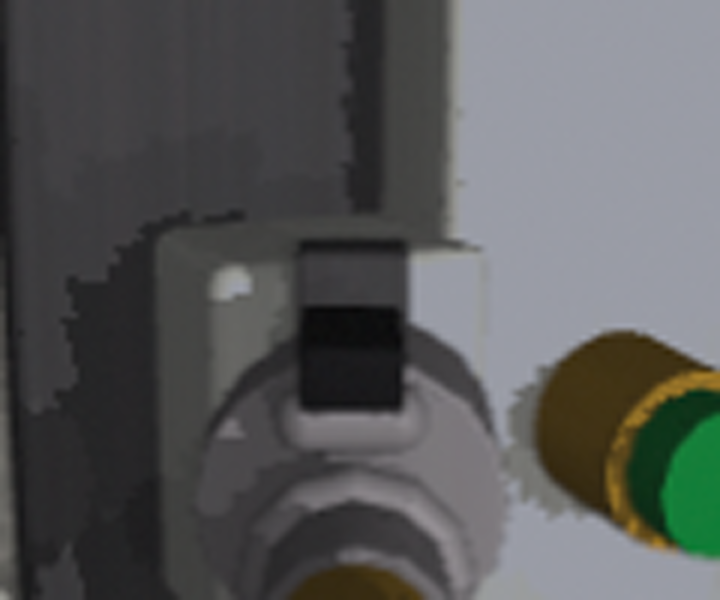

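Call:
apply_moves --pt "0 -0.0003 0.003 0 0 0 1" --pt "0 -0.0003 0.006 0 0 0 1" --pt "0 -0.0003 0.008 0 0 0 1" --pt "0 -0.0003 0.01 0 0 0 1" --pt "0 -0.0003 0.012 0 0 0 1" --pt "0 -0.0003 0.012 0 0 0 1" --pt "0 -0.0003 0.012 0 0 0 1" --squeeze 100

```text
time: 8.3
tool_pos: [0.5735, -0.1161, 0.1111]
tcp_rot: [2.203, 1.757, 0.344]
wrist_force: [1.2, 4.1, -0.3]
width: 0.387
```

```bash
cat > chk.py <<'E'
from h import *
s=status.read_state(); p=pose(); Rt=R.from_rotvec(p[1])
print(s["time"],"F tool",Rt.inv().apply(s["wrist_force"]).round(2),s["width"].round(3),"face",Rt.inv().apply(F-p[0]).round(4),"T tool",Rt.inv().apply(s["torque"]).round(3),delta(F,RT)[1].round(4))
E
python3 chk.py
```

```text
Traceback (most recent call last):
  File "chk.py", line 3, in <module>
    print(s["time"],"F tool",Rt.inv().apply(s["wrist_force"]).round(2),s["width"].round(3),"face",Rt.inv().apply(F-p[0]).round(4),"T tool",Rt.inv().apply(s["torque"]).round(3),delta(F,RT)[1].round(4))
                                                                       ^^^^^^^^^^^^^^^^
AttributeError: 'float' object has no attribute 'round'
```

```bash
sed -i 's/s\["width"\].round(3)/s["width"]/' chk.py; python3 chk.py
```

```text
8.3 F tool [4.23 0.11 0.32] 0.3870078453184775 face [-0.0001 -0.0026  0.0571] T tool [ 0.204  1.046 -0.037] [0.0036 0.0007 0.0003]
```

Call:
apply_moves --pt "0.0005 0 0 0 0 0 1" --pt "0.001 0 0 0 0 0 1" --pt "0.001 0 0 0 0 0 1" --pt "0.001 0 0 0 0 0 1"

```text
time: 8.63
tool_pos: [0.5735, -0.1158, 0.1111]
tcp_rot: [2.203, 1.757, 0.343]
wrist_force: [0.6, 2.0, 1.6]
width: 0.386
```

```bash
python3 chk.py
```

```text
8.6333 F tool [ 2.11  0.75 -1.42] 0.3860874127208201 face [-0.0004 -0.0025  0.0571] T tool [-0.016  0.409 -0.012] [0.0034 0.0016 0.0005]
```

Call:
apply_moves --pt "0.0005 0 0 0 0 0 1" --pt "0.001 0 0 0 0 0 1" --pt "0.001 0 0.001 0 0 0 1" --pt "0.001 0 0.001 0 0 0 1" --pt "0.001 0 0.001 0 0 0 1"

```text
time: 9.05
tool_pos: [0.5737, -0.115, 0.1101]
tcp_rot: [2.203, 1.757, 0.342]
wrist_force: [-3.1, -2.2, 5.0]
width: 0.386
```

```bash
python3 chk.py
```

```text
9.05 F tool [-2.82 -0.47 -5.59] 0.38590605324733745 face [-0.0012 -0.0022  0.0561] T tool [ 0.212 -0.512  0.005] [0.0028 0.0018 0.0006]
```

Call:
apply_moves --pt "-0.0006 0 0.001 0 0 0 1" --pt "-0.0006 0 0.002 0 0 0 1" --pt "-0.0006 0 0.003 0 0 0 1" --pt "-0.0006 0 0.003 0 0 0 1"

```text
time: 9.38
tool_pos: [0.5748, -0.1154, 0.1074]
tcp_rot: [2.204, 1.757, 0.343]
wrist_force: [-3.9, 0.3, 7.5]
width: 0.387
```

```bash
python3 chk.py
```

```text
9.3833 F tool [-0.55 -0.73 -8.41] 0.38695151929191884 face [-0.001  -0.0022  0.0532] T tool [ 0.326 -0.074 -0.007] [0.0027 0.0012 0.0003]
```

Square (side force <1 N); axial force is −11.6 N relative to free. Keep pushing.

Call:
apply_moves --pt "0 0 0.001 0 0 0 1" --pt "0 0 0.002 0 0 0 1" --pt "0 0 0.003 0 0 0 1" --pt "0 0 0.003 0 0 0 1"

```text
time: 9.72
tool_pos: [0.5752, -0.1154, 0.1072]
tcp_rot: [2.205, 1.758, 0.341]
wrist_force: [-22.1, 5.5, 31.9]
width: 0.388
```

```bash
python3 chk.py
```

```text
9.7167 F tool [  0.36  -9.08 -38.1 ] 0.38775893952307955 face [-0.0011 -0.0024  0.0529] T tool [ 2.167 -0.116  0.075] [0.0013 0.0011 0.0006]
```

Call:
apply_moves --pt "0 0 -0.0008 0 0 0 1" --pt "0 0 -0.0016 0 0 0 1" --pt "0 0 -0.0016 0 0 0 1" --pt "0 0 -0.0016 0 0 0 1" --pt "0 0 -0.0016 0 0 0 1" --pt "0 0 -0.0016 0 0 0 1"

```text
time: 10.22
tool_pos: [0.575, -0.1154, 0.1072]
tcp_rot: [2.204, 1.757, 0.342]
wrist_force: [-11.8, 2.1, 16.9]
width: 0.389
```

```bash
python3 chk.py; python3 - <<'E'
from h import *
im=vision.read_camera("wrist")[:,:,::-1].copy()
sc=vision.read_camera("scene")[:,:,::-1].copy()
k=lambda i:cv2.resize(i,(400,500),interpolation=cv2.INTER_CUBIC)
cv2.imwrite("pics/w9x.png",np.hstack([k(im[130:230,215:295]),k(sc[132:207,182:242])]))
E
python3 chk.py
```

```text
10.2167 F tool [ -0.61  -4.69 -20.17] 0.38944266145294276 face [-0.0011 -0.0023  0.053 ] T tool [ 1.076 -0.151  0.007] [0.0023 0.0012 0.0004]
10.3167 F tool [  0.21  -4.56 -19.88] 0.3871039944170853 face [-0.0011 -0.0023  0.053 ] T tool [ 1.056 -0.142  0.014] [0.0024 0.0012 0.0005]
```

View pics/w9x.png

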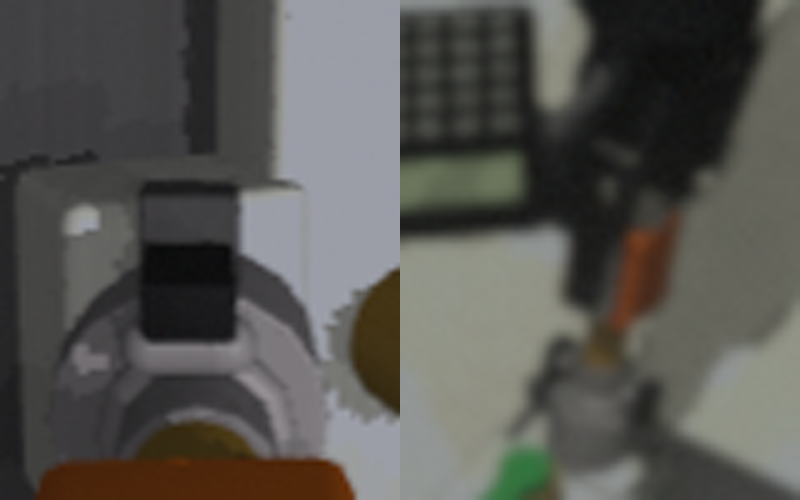

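The left half shows the jaw nose at (190,350) lying over the lip behind it, with the lip seated on the collar. In the right half no gap or nipple is visible. The TCP didn't move when the push dropped from 41 to 23 N, so the gauge is on a hard stop.

```bash
python3 -c "
from workcell import job; print(job.finish_job())"; python3 chk.py
```

```text
the job is handed in; nothing more can be done
None
the job is handed in; nothing more can be done
```

I took the smallest orange gauge from its rest and pressed it squarely onto outlet b, the live one (green lever, 22° lean). It was still gripped and held home when I handed the job in at about 10.3 s.

**Checks that agreed:**
- The last picture shows the jaw nose sitting behind the lip and no gap at the collar.
- The arm sits on a hard stop. The push peaked at about 41 N, and easing it to about 23 N moved the TCP by only about 0.1 mm. The spring needs 12 N.
- The tool was within about 0.003 rad of my estimate of the nipple axis. The side force was about 5 N, mostly across the manifold.
- The grip width held steady at about 33 mm.
- Nothing but the gauge was moved or touched, as far as I could tell, though I took no final picture of the whole table.

**Checks that disagreed:**
- By my camera estimate the rim would stop about 2.6 mm short of the face. I trusted the hard stop, the force pattern and the picture over that height.
- The jaw snap did not show as a separate force drop. I inferred it from the low net force about 4 mm short of home and from the final picture.
- The 41 N peak was through the gauge rather than the arm or gripper body, and it was well under the 120 N wrist limit.

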